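# Roll a pipe offcut up the gutter and bolt it in

## Task

Using only the outside of the fingers, push the plugged pipe offcut so that it rolls up the sloped gutter, over the hump, and comes to rest in the dip against the end stop. Then push the slide bolt fully home behind it so that it cannot roll back. Do not lift the offcut or take it out of the gutter, and leave everything else on the bench where it is.

Things in the scene. Friction and masses are not known exactly. Their poses are not given: they have to be found in the camera images.
- stand: Fixed steel gutter on a grey foot plate 290 x 90 mm. Origin: middle of the plate's underside, on the bench; z up; +x runs uphill along the gutter, +y is the side with the slide bolt. The floor rises at 7 degrees from the lower stop to a hump, then dips at 10 degrees to the end stop. Gutter 66 mm wide inside, side lips 4 mm thick and 12 mm high above the floor.
- lower_stop (a point): Where the gutter floor meets the uphill face of the lower stop (stand x -130, y 0, z 22 mm). The stop is 10 mm high and 6 mm thick.
- hump (a point): Top of the gutter's hump, a blunt ridge across the floor (stand x 58.6, y 0, z 45.2 mm).
- end_stop (a point): Where the floor of the dip meets the upright end stop plate (stand x 120.6, y 0, z 34.2 mm; the plate's top is at z 85).
- bolt_guide (a point): Top middle of the bolt's guide post beside the gutter (stand x 62, y 45, z 79 mm). The post measures 24 mm along x and y 38 to 52; outside it a rail runs under the bar to y 98 (x 54 to 70, top at z 59).
- offcut: Short smooth oily steel pipe offcut, 48 mm outer diameter, 60 mm long, 0.2 to 0.4 kg, ends closed with black plugs. Origin at its middle; its y axis is the pipe axis, across the gutter. Starts at rest against the lower stop (stand x -113.6, z 48.2 mm); rolls freely: back if let go on the slope, on into the dip once past the hump. Home: middle at stand x 96.6, z 62.9.
- bolt (a joint): Travel of the slide bolt, m: 0 drawn right out (gutter free), 0.05 fully home. It slides along the stand's -y, across the gutter, at stand x 58 to 66, z 61 to 73 mm. The bar's tip is at stand y = 38 mm minus the travel, so at home it reaches 12 mm past the gutter's middle. It stays where it is left; pushing takes about 2 N.
- bolt_tab (a point): Middle of the outer (stand +y) face of the bolt's upright push tab, a steel plate 40 mm along stand x, 46 mm high, 8 mm thick, on the outer end of the bar (stand x 62, z 84, y 110 mm minus the travel; plate from z 61 to 107). Push this face towards the gutter to shut the bolt.
- bearing: Bystander: bearing 52 mm across, 16 mm thick, lying flat beside the gutter. Origin: middle of the underside.
- post_cap: Bystander: round dark post cap 60 mm across, 33 mm high, beside the gutter. Origin: middle of the underside.
- short_tube: Bystander: open piece of tube standing upright, 42 mm across, 55 mm high, beside the gutter. Origin: middle of the underside.
- bent_tube: Bystander: bent white tube 22 mm thick lying on the bench, about 190 x 130 mm. Origin on the bench under its long leg.
- tape: Bystander: orange tape measure, 66 x 36 x 60 mm. Origin: middle of the underside.
- tin: Bystander: white tin of rods, 84 mm across, about 110 mm high. Origin: middle of the underside.
- hammer: Bystander: hammer lying on the bench. Origin on the bench under it.
Things that resemble listed ones, but are neither listed nor needed, are in the scene too. What is shaped like the offcut but purple is not meant.

How it is judged:
On the way, in this order (a step that is already met when the one before it is completed fails the run):
1. the offcut lies still in the dip against the end stop, with the bolt still drawn (x of offcut in the frame of stand between 0.092 and 0.1 m and z of offcut in the frame of stand between 0.058 and 0.067 m and linear speed of offcut below 0.02 m/s and value of joint bolt below 0.02 m), for 0.2 s.
2. the bolt is pushed home behind the offcut (x of offcut in the frame of stand between 0.092 and 0.1 m and z of offcut in the frame of stand between 0.058 and 0.067 m and value of joint bolt above 0.045 m), for 0.2 s.
At the end, for the whole second after the job is handed in: The offcut lies still in the dip within 5 mm of the end stop, and the bolt is shut to within 5 mm of its full 50 mm travel (all of step 2 and linear speed of offcut below 0.02 m/s); the robot touches nothing.
It fails at once if the offcut is lifted more than about 8 to 15 mm off the gutter floor ((x of offcut in the frame of stand below -0.09 m and z of offcut in the frame of stand above 0.0591 m) or (x of offcut in the frame of stand below -0.06 m and z of offcut in the frame of stand above 0.0628 m) or (x of offcut in the frame of stand below -0.03 m and z of offcut in the frame of stand above 0.0665 m) or (x of offcut in the frame of stand below 0 m and z of offcut in the frame of stand above 0.0702 m) or (x of offcut in the frame of stand below 0.03 m and z of offcut in the frame of stand above 0.0738 m) or (x of offcut in the frame of stand below 0.2 m and z of offcut in the frame of stand above 0.08 m)).
It fails at once if the offcut leaves the gutter sideways or ends up askew (y of offcut in the frame of stand above 0.02 m or y of offcut in the frame of stand below -0.02 m or z of offcut in the frame of stand below 0.03 m or angle between the y axis of offcut and the y axis of stand, either way round above 0.5 rad).
It fails at once if a bystander is shifted more than 25 mm (distance of any of bearing, post_cap, short_tube, bent_tube, tape, tin, hammer from where it was at the start of the episode above 0.025 m).
It also fails if it takes over 48 s, if anything falls off the work surface, if the arm or the gripper's body presses on something with over 40 N, if the wrist force passes 120 N, or if a joint passes its speed limit or range.

## Robot

A 6-joint arm with a two-finger parallel gripper is mounted at the origin on the work surface. World frame = base frame: x ahead of the robot, y to its left, z up, the work surface at z = 0. Lengths are in m, angles in rad, forces in N, time in s.
With the tool pointing down it reaches from about 0.35 to 0.85 m from the base axis. Payload 8.1 kg.
Tool frame: the origin (TCP) lies on the mounting face of the last link; the fingertips stand 186 mm ahead of it and the grasp point (between the pads) lies 167 mm ahead of it; z points along the fingers, y is the line along which they close (so a half turn about z gives the same grasp; the last joint's range is limited). The gripper opens to 93 mm and grips with 3 to 60 N. Pads are 15 mm wide; open, the fingers measure 128 mm over their backs; the gripper's body (75 mm by 188 mm) begins 65 mm behind the grasp point.
Start: joints at [1.185, 0.13, 1.488, -0, 1.523, -0.085], TCP at [0.178, 0.573, 0.405] pointing down, gripper open.
Joint ranges: [-2.96, 2.96], [-0.89, 2.26], [0.02, 2.5], [-1.34, 4.48], [0, 2.73], [-2.66, 2.66]. Speed limits (rad/s): [2.39, 2.39, 2.79, 3.14, 3.14, 3.14].

## Interface

Orientations are given as a rotation vector (axis times angle).
In Python, from plant import read_state, read_camera, camera_params, close_job gives the robot as it stands. The module is installed in compiled form; this text tells all that it offers.
- The arm moves only by the tool servo_tool, never from a script. Its argument "increments" is a list of rows, each an object with "slide": the shift along the tool's x, y, z in mm, a list of three; "dr": the turn, a rotation vector about the tool's x, y, z in rad, a list of three; "jaw": the closure, from 0 (fully open) to 1 (shut). In form: [{"slide": [x, y, z], "dr": [ax, ay, az], "jaw": jaw}, ...]. A call has 1 to 20 rows; each row is the pose to reach, as a shift and turn from the pose commanded when the call began, along the tool's axes at that moment; what a row does not reach only later rows make up. A row lasts 1/10 s, in which the tool goes at most 50 mm and 8.59 degrees, less where a joint would pass 70% of its speed; a pose out of reach is approached as far as the arm can. A call with a gripper value outside its range is refused whole. The fingers move at their own pace and stop on an object; "force" is the grip in N (left out, the last holds). Time passes only in rows, so rows that repeat a pose let the fingers close. It gives the time, the measured TCP pose, the force, the opening and the grip force at its end, in the units of the state.
- read_state(): the state, without advancing time (a new reading comes with each control period).
- read_camera(name): name is "scene" or "top"; returns (picture, depth): 480x640x3 uint8, red, green, blue; 480x640 float32, m along the optical axis (not along the pixel's ray), 0 where there is no reading.
- camera_params(name): a dict with "fx", "fy", "cx", "cy" (pixels), "k1" (the pictures are not rectified: a ray, as slopes to the right and down, at radius r is drawn at 1 + k1 r^2 times it, then the intrinsics apply), "rvec" (rotation vector, rad) and "tvec" (3), from world to camera coordinates, as OpenCV has them. Camera axes: x right, y down, z forward; pixel columns grow to the right and rows downward; lengths in m; the calibration is good to about 2 mm. A picture is of the moment at which its call begins. camera_params takes no time and is no camera call.
- close_job(): hands the job in; it is judged then, once.
The state is a dict: "t": time; "q": joint angles; "dq": joint speeds; "joint_torque": joint torques, N m; "tool_pos": TCP position; "orientation": TCP orientation; "force": force on the tool from outside, world axes, zero at the start; "wrist_torque": the same for the moment, N m; "opening": finger opening in m; "gripper_force": force on a finger pad.
Only numpy, scipy, OpenCV 4.12 (cv2) and the standard library are available. Lean on these libraries where they do the work, as an engineer would, in place of code of your own. Each camera call takes 0.05 s, during which the arm holds its last target. There are 200 camera calls.

## Working session

There is one attempt and no reset: what is moved stays moved. The work goes in short steps, Python scripts to look and compute and a tool call to move; the robot and the scene stay as the last step left them, time stands still between calls to the robot, and variables do not carry over. Pictures are saved under pics/ and viewed, at most 10 in all, crops included, and the job is handed in when it is done.

Besides the shell and the picture viewer there is one more tool, called after ">>>" as name(argument=value, ...), one argument or row to a line, values as JSON. servo_tool: Moves the arm, as the interface text tells. Its arguments: {"type":"object","properties":{"increments":{"type":"array"},"force":{"type":"number"}},"required":["increments"]}

```bash
mkdir -p pics; cat > h.py <<'E'
import numpy as np,cv2
from plant import *
def cam(n):
    p=camera_params(n);R,_=cv2.Rodrigues(np.array(p['rvec'],float));return p,R,np.array(p['tvec'],float).ravel()
def cloud(n,d):
    p,R,t=cam(n);v,u=np.mgrid[0:480,0:640]
    K=np.array([[p['fx'],0,p['cx']],[0,p['fy'],p['cy']],[0,0,1.]])
    s=cv2.undistortPoints(np.stack([u,v],-1).reshape(-1,1,2).astype(float),K,np.array([p['k1'],0,0,0,0.])).reshape(480,640,2)
    c=np.dstack([s,np.ones((480,640))])*d[...,None]
    return (c-t)@R
E
python3 - <<'E'
from h import *
for n in['top','scene']:
    im,d=read_camera(n);np.savez(n+'0.npz',im=im,d=d);cv2.imwrite(f'pics/{n}0.png',im[...,::-1])
    p,R,t=cam(n);print(n,-R.T@t,p['fx'],p['k1'])
print(read_state())
E
```

```text
top [0.39130886 0.01381558 1.0371646 ] 452.83579576849866 -0.04561865845970585
scene [1.36760558 0.47643245 0.88327145] 536.9874664810584 0.032341447687615835
{'t': 0.1, 'q': array([ 1.18459498e+00,  1.31088066e-01,  1.48920119e+00,  2.04709935e-05,
        1.52300643e+00, -8.54072914e-02]), 'dq': array([-0.00073635, -0.00175999, -0.00015628,  0.00183145, -0.0011072 ,
        0.00164269]), 'joint_torque': array([ 1.53624504e-03, -5.61346042e+01, -4.93092549e+01,  7.70444074e-02,
        2.92213418e-02, -2.00949827e-06]), 'tool_pos': array([0.17766493, 0.57286727, 0.40377372]), 'orientation': array([-4.70645784e-01, -3.10571499e+00,  2.59324533e-03]), 'force': array([-0.04000875,  0.22166372,  0.09715104]), 'wrist_torque': array([-0.01969186, -0.05312822, -0.03317539]), 'gripper_force': 0.0, 'opening': 0.09306925306961818}
```

View pics/top0.png

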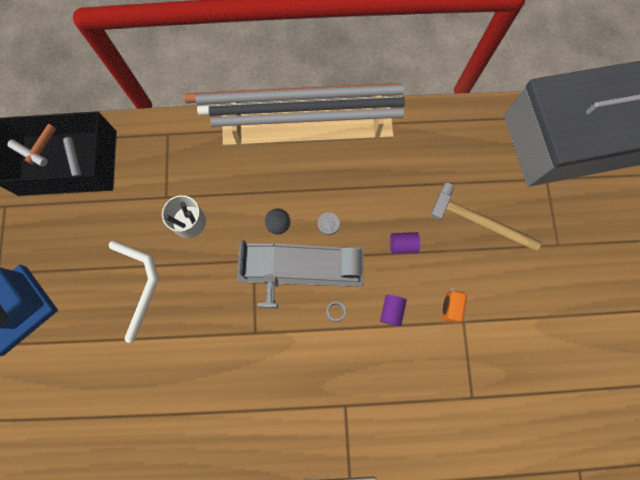

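View pics/scene0.png

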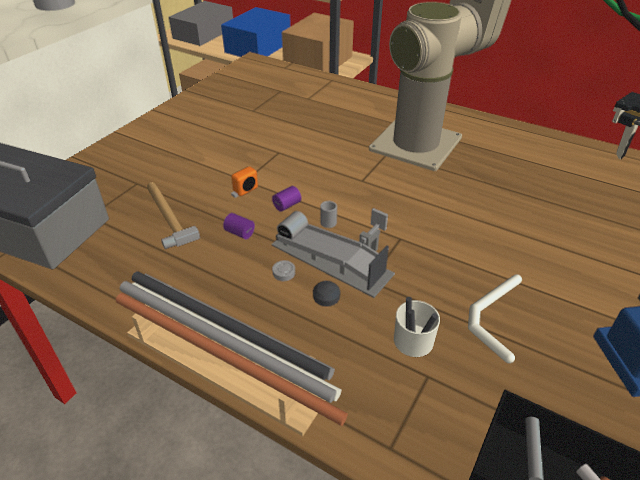

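The top view shows the stand running right to left, with the offcut at about (350,263) and the end stop at (242,262). The bolt tab is at (268,305), on the robot's side. The bearing (328,223) and the post cap (277,221) are on the far side, and the short tube (336,311) is on the near side. The scene view agrees: the bolt is drawn and both purple decoys lie off the stand.

```bash
python3 - <<'E'
from h import *
C={}
for n,(u0,u1,v0,v1) in {'top':(225,375,232,325),'scene':(260,400,195,300)}.items():
    f=np.load(n+'0.npz');P=cloud(n,f['d'])[v0:v1,u0:u1].reshape(-1,3);C[n]=P[np.isfinite(P).all(1)]
    P=C[n]
    print(n,'bench z',np.median(P[np.abs(P[:,2])<.01,2]))
T=C['top'];A=np.vstack([C['top'],C['scene']])
# plate + gutter footprint from top: z in 3..60mm, excluding bearing-side; largest rect
m=(T[:,2]>.004)&(T[:,0]>.40)
q=T[m]
for lo,hi in[(.004,.012),(.012,.02),(.02,.04),(.04,.06),(.06,.08),(.08,.115)]:
    for n in C:
        w=C[n];w=w[(w[:,2]>lo)&(w[:,2]<hi)]
        if len(w)>3: print(n,lo,len(w),w.mean(0).round(4),w.min(0).round(3),w.max(0).round(3))
f=np.load('top0.npz');P=cloud('top',f['d'])
# rows along gutter
for v in range(240,312,6): print(v,[tuple((P[v,u]*1000).round().astype(int)) for u in (238,243,250,262,268,275,300,330,345,352,358,363)])
E
```

```text
top bench z -0.0006509857500460522
scene bench z 0.0009583817310195777
top 0.004 588 [0.5477 0.0312 0.006 ] [ 0.431 -0.132  0.004] [0.659 0.197 0.012]
scene 0.004 1611 [0.5852 0.0462 0.0067] [ 0.27  -0.246  0.004] [0.758 0.213 0.012]
top 0.012 43 [0.5859 0.0031 0.0159] [ 0.441 -0.093  0.012] [0.653 0.159 0.02 ]
scene 0.012 528 [ 0.6212 -0.0119  0.0161] [ 0.432 -0.197  0.012] [0.709 0.164 0.02 ]
top 0.02 2122 [0.5706 0.0249 0.0337] [ 0.44 -0.1   0.02] [0.651 0.159 0.04 ]
scene 0.02 2045 [0.5774 0.0108 0.032 ] [ 0.433 -0.198  0.02 ] [0.708 0.164 0.04 ]
top 0.04 1497 [0.5659 0.0588 0.0466] [ 0.441 -0.107  0.04 ] [0.62  0.159 0.06 ]
scene 0.04 1869 [0.5593 0.0443 0.0471] [ 0.439 -0.189  0.04 ] [0.623 0.165 0.06 ]
top 0.06 760 [ 0.5526 -0.0189  0.0693] [ 0.472 -0.104  0.06 ] [0.621 0.159 0.08 ]
scene 0.06 713 [0.55   0.0298 0.0699] [ 0.473 -0.1    0.06 ] [0.622 0.165 0.08 ]
top 0.08 210 [0.5317 0.1269 0.0929] [0.472 0.082 0.08 ] [0.621 0.16  0.111]
scene 0.08 298 [0.5169 0.1228 0.0918] [0.471 0.085 0.08 ] [0.623 0.165 0.111]
240 [(np.int64(642), np.int64(176), np.int64(0)), (np.int64(620)
[... 5867 characters left out ...]
nt64(1)), (np.int64(487), np.int64(-82), np.int64(-1)), (np.int64(486), np.int64(-96), np.int64(-1)), (np.int64(486), np.int64(-107), np.int64(0))]
306 [(np.int64(487), np.int64(179), np.int64(0)), (np.int64(486), np.int64(167), np.int64(0)), (np.int64(486), np.int64(151), np.int64(0)), (np.int64(474), np.int64(112), np.int64(109)), (np.int64(474), np.int64(100), np.int64(106)), (np.int64(473), np.int64(86), np.int64(106)), (np.int64(480), np.int64(37), np.int64(1)), (np.int64(472), np.int64(-29), np.int64(52)), (np.int64(474), np.int64(-65), np.int64(1)), (np.int64(473), np.int64(-81), np.int64(0)), (np.int64(473), np.int64(-95), np.int64(-1)), (np.int64(472), np.int64(-106), np.int64(-2))]
```

```bash
python3 - <<'E'
from h import *
from scipy.optimize import least_squares
C={}
for n,(u0,u1,v0,v1) in {'top':(225,375,232,325),'scene':(260,400,195,300)}.items():
    f=np.load(n+'0.npz');P=cloud(n,f['d'])[v0:v1,u0:u1].reshape(-1,3);C[n]=P[np.isfinite(P).all(1)]
def mid(w): return cv2.minAreaRect((w[:,:2]*1000).astype(np.float32))
for n,T in C.items():
    Z=T[:,2]
    tab=T[(Z>.09)&(T[:,0]<.5)&(T[:,1]>.05)]
    end=T[(Z>.065)&(T[:,0]>.535)&(T[:,1]>.13)]
    off=T[(Z>.055)&(T[:,0]>.52)&(T[:,1]<-.04)&(T[:,1]>-.12)]
    lip=T[(Z>.012)&(Z<.052)&(T[:,0]>.52)&(T[:,1]>-.11)&(T[:,1]<.17)&(T[:,0]<.63)]
    bar=T[(Z>.064)&(Z<.078)&(T[:,0]>.482)&(T[:,0]<.51)&(T[:,1]>.07)&(T[:,1]<.13)]
    for k,w in dict(tab=tab,end=end,off=off,lip=lip,bar=bar).items(): print(n,k,len(w),mid(w),w.mean(0).round(4))
    def r(p): # cylinder axis through (p0,p1,h) dir angle
        a=np.array([np.cos(p[2]),np.sin(p[2])]);d=off[:,:2]-[.56,p[0]];return np.hypot(-a[1]*d[:,0]+a[0]*d[:,1],off[:,2]-p[1])-.024
    print('cyl y at x=.56, z, ang',least_squares(r,[-.08,.048,0],loss='soft_l1',f_scale=.002).x)
    def mm(w): return None
    # lip lines: outer edges per y-bin
    lo=[];hi=[]
    for y in np.arange(-.03,.12,.006):
        w=T[(abs(T[:,1]-y)<.003)&(Z>.02)&(Z<.065)&(T[:,0]>.52)&(T[:,0]<.64)]
        if len(w)>5: lo.append((y,w[:,0].min()));hi.append((y,w[:,0].max()))
    for e in(lo,hi):
        e=np.array(e);c=np.polyfit(e[:,0],e[:,1],1);print('lip',c, np.std(np.polyval(c,e[:,0])-e[:,1]))
E
```

```text
top tab 90 ((476.7518005371094, 101.90040588378906), (38.78207015991211, 7.844057559967041), 85.38847351074219) [0.4765 0.1006 0.1048]
top end 141 ((584.24365234375, 154.80577087402344), (6.363009929656982, 73.91309356689453), 84.68154907226562) [0.5838 0.1542 0.0811]
top off 578 ((563.994873046875, -81.38862609863281), (46.451171875, 60.96010208129883), 85.46600341796875) [ 0.5632 -0.0802  0.0668]
top lip 3210 ((566.393310546875, 26.135772705078125), (262.2531433105469, 89.1124267578125), 85.571044921875) [0.5741 0.0424 0.0372]
top bar 50 ((497.21533203125, 100.70911407470703), (7.958145618438721, 24.235576629638672), 85.42036437988281) [0.4968 0.1002 0.0712]
cyl y at x=.56, z, ang [-0.08099805  0.04716149 -0.08998435]
lip [0.00188941 0.53446899] 0.006364579174667519
lip [0.08543151 0.60769061] 0.0005249109537133509
scene tab 130 ((478.0768737792969, 105.99871826171875), (39.9742317199707, 11.131253242492676), 79.62860870361328) [0.479  0.1066 0.1011]
scene end 235 ((962.43310546875, 302.3848571777344), (881.19482421875, 36.4083137512207), 20.88068199157715) [0.7469 0.224  0.2432]
scene off 395 ((565.6341552734375, -75.48701477050781), (47.17688751220703, 66.192138671875), 82.17424011230469) [ 0.5692 -0.0717  0.067 ]
scene lip 2605 ((569.0226440429688, 30.132080078125), (266.224853515625, 89.8618392944336), 86.10301971435547) [0.5766 0.0423 0.0384]
scene bar 57 ((495.89556884765625, 108.13384246826172), (27.42391586303711, 33.89382553100586), 0.889150083065033) [0.4946 0.1067 0.0711]
cyl y at x=.56, z, ang [-0.07770075  0.04814992 -0.06825223]
lip [0.02550849 0.53382531] 0.003330382841093031
lip [0.08339859 0.60915654] 0.0006060364496028107
```

```bash
cat >> h.py <<'E'
from scipy.spatial.transform import Rotation as Ro
O=np.array([.5742,.0335,0]);th=.083
EX=np.array([np.sin(th),np.cos(th),0]);EY=np.array([-np.cos(th),np.sin(th),0]);EZ=np.array([0,0,1.])
def W(x,y,z): return O+(EX*x+EY*y+EZ*z)/1000 # stand mm -> world
def S(p): d=np.asarray(p)-O;return (np.array([d@EX,d@EY,d[2]])*1000).round(1)
def rel(x,y,ztip,s=None):
    s=s or read_state();R=Ro.from_rotvec(s['orientation'])
    best=None
    for g in(1,-1):
        T=Ro.from_matrix(np.column_stack([np.cross(g*EY,-EZ),g*EY,-EZ]));dr=(R.inv()*T).as_rotvec()
        if best is None or np.linalg.norm(dr)<np.linalg.norm(best):best=dr
    return (R.inv().apply(W(x,y,ztip+186)-s['tool_pos'])*1000).round(1),best.round(4)
def st():
    s=read_state();print('t',s['t'],'tip',S(s['tool_pos']-[0,0,.186]),'F',np.array(s['force']).round(2),'op',s['opening'],'q',s['q'].round(2),'stand axes in tool:',Ro.from_rotvec(s['orientation']).inv().apply([EX,EY,EZ]).round(3).tolist())
E
python3 -c "
from h import *
st();print(rel(-165,0,160))"
```

```text
t 0.1 tip [504.6 439.9 217.8] F [-0.04  0.22  0.1 ] op 0.09306925306961818 q [ 1.18  0.13  1.49  0.    1.52 -0.09] stand axes in tool: [[0.216, 0.976, -0.002], [0.976, -0.216, 0.001], [0.0, -0.002, -1.0]]
(array([-574.2, -558.7,   58.6]), array([-1.500e-03,  1.000e-03,  1.353e+00]))
```

>>> servo_tool(
  increments=[
    {"slide":[-287,-279,30],"dr":[0,0,0.68],"jaw":1},
    {"slide":[-287,-279,30],"dr":[0,0,0.68],"jaw":1},
    {"slide":[-287,-279,30],"dr":[0,0,0.68],"jaw":1},
    {"slide":[-287,-279,30],"dr":[0,0,0.68],"jaw":1},
    {"slide":[-287,-279,30],"dr":[0,0,0.68],"jaw":1},
    {"slide":[-287,-279,30],"dr":[0,0,0.68],"jaw":1},
    {"slide":[-287,-279,30],"dr":[0,0,0.68],"jaw":1},
    {"slide":[-574,-559,58],"dr":[0,0,1.353],"jaw":1},
    {"slide":[-574,-559,58],"dr":[0,0,1.353],"jaw":1},
    {"slide":[-574,-559,58],"dr":[0,0,1.353],"jaw":1},
    {"slide":[-574,-559,58],"dr":[0,0,1.353],"jaw":1},
    {"slide":[-574,-559,58],"dr":[0,0,1.353],"jaw":1},
    {"slide":[-574,-559,58],"dr":[0,0,1.353],"jaw":1},
    {"slide":[-574,-559,58],"dr":[0,0,1.353],"jaw":1},
    {"slide":[-574,-559,58],"dr":[0,0,1.353],"jaw":1},
    {"slide":[-574,-559,58],"dr":[0,0,1.353],"jaw":1},
    {"slide":[-574,-559,58],"dr":[0,0,1.353],"jaw":1},
    {"slide":[-574,-559,58],"dr":[0,0,1.353],"jaw":1},
    {"slide":[-574,-559,58],"dr":[0,0,1.353],"jaw":1},
    {"slide":[-574,-559,58],"dr":[0,0,1.353],"jaw":1},
  ],
)

```text
t: 2.1
tool_pos: [0.56, -0.1296, 0.347]
orientation: [2.31, 2.129, 0.0]
force: [0.0, -0.2, 0.6]
opening: 0.0007
gripper_force: 0.0
```

```bash
python3 -c "
from h import *
st();print(rel(-165,0,43))
im,d=read_camera('scene');cv2.imwrite('pics/s1.png',cv2.resize(im[130:330,180:440,::-1],(780,600)))"
```

```text
t 2.1 tip [-163.7    0.6  161. ] F [ 0.01 -0.18  0.63] op 0.0006627450134469124 q [-0.32  0.1   1.63  0.    1.41 -0.24] stand axes in tool: [[1.0, 0.001, 0.0], [0.001, -1.0, -0.0], [0.0, 0.0, -1.0]]
(array([ -1.3,   0.6, 118. ]), array([ 0.0002, -0.0002,  0.0015]))
```

View pics/s1.png

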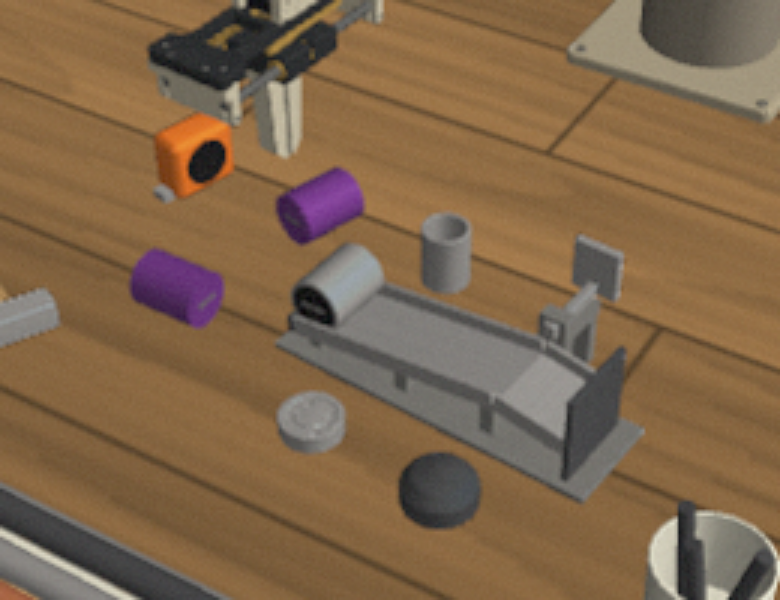

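The closed fingers hang above and downhill of the offcut, which rests at about (338,285) in this crop. The way down is clear, and the tool axes now match the stand's x, -y and -z.

>>> servo_tool(
  increments=[
    {"slide":[-1,0,40],"dr":[0,0,0],"jaw":1},
    {"slide":[-1,0,80],"dr":[0,0,0],"jaw":1},
    {"slide":[-1,0,105],"dr":[0,0,0],"jaw":1},
    {"slide":[-1,0,116],"dr":[0,0,0],"jaw":1},
    {"slide":[-1,0,117],"dr":[0,0,0],"jaw":1},
    {"slide":[3,0,117],"dr":[0,0,0],"jaw":1},
    {"slide":[6,0,117],"dr":[0,0,0],"jaw":1},
    {"slide":[9,0,117],"dr":[0,0,0],"jaw":1},
    {"slide":[11,0,117],"dr":[0,0,0],"jaw":1},
    {"slide":[13,0,117],"dr":[0,0,0],"jaw":1},
    {"slide":[13,0,117],"dr":[0,0,0],"jaw":1},
  ],
)

```text
t: 3.25
tool_pos: [0.5615, -0.1177, 0.2299]
orientation: [2.311, 2.128, 0.0]
force: [0.4, -0.4, -0.4]
opening: 0.0002
gripper_force: 0.0
```

```bash
python3 -c "
from h import *
st()"
```

```text
t 3.25 tip [-1.517e+02  1.000e-01  4.390e+01] F [ 0.42 -0.41 -0.37] op 0.0002355929381600865 q [-0.3   0.21  1.73  0.    1.2  -0.21] stand axes in tool: [[1.0, 0.0, -0.0], [0.0, -1.0, -0.0], [-0.0, 0.0, -1.0]]
```

>>> servo_tool(
  increments=[
    {"slide":[2,0,0],"dr":[0,0,0],"jaw":1},
    {"slide":[4,0,0],"dr":[0,0,0],"jaw":1},
    {"slide":[6,0,0],"dr":[0,0,0],"jaw":1},
    {"slide":[8,0,0],"dr":[0,0,0],"jaw":1},
    {"slide":[10,0,-0.5],"dr":[0,0,0],"jaw":1},
    {"slide":[13,0,-1],"dr":[0,0,0],"jaw":1},
    {"slide":[16,0,-1.4],"dr":[0,0,0],"jaw":1},
    {"slide":[19,0,-1.8],"dr":[0,0,0],"jaw":1},
    {"slide":[22,0,-2.2],"dr":[0,0,0],"jaw":1},
    {"slide":[25,0,-2.6],"dr":[0,0,0],"jaw":1},
    {"slide":[28,0,-3],"dr":[0,0,0],"jaw":1},
    {"slide":[31,0,-3.3],"dr":[0,0,0],"jaw":1},
    {"slide":[34,0,-3.7],"dr":[0,0,0],"jaw":1},
    {"slide":[37,0,-4],"dr":[0,0,0],"jaw":1},
    {"slide":[40,0,-4.4],"dr":[0,0,0],"jaw":1},
  ],
)

```text
t: 4.75
tool_pos: [0.5648, -0.0778, 0.2342]
orientation: [-2.312, -2.127, 0.0]
force: [-0.8, -0.8, 1.3]
opening: 0.0002
gripper_force: 0.7
```

```bash
python3 -c "
from h import *
st()
im,d=read_camera('scene');cv2.imwrite('pics/s2.png',cv2.resize(im[130:330,180:440,::-1],(780,600)))"
```

```text
t 4.75 tip [-111.7    0.2   48.2] F [-0.78 -0.82  1.32] op 0.00017826916824072744 q [-0.23  0.2   1.74 -0.    1.21 -0.14] stand axes in tool: [[1.0, -0.0, -0.0], [-0.0, -1.0, 0.0], [-0.0, -0.0, -1.0]]
```

View pics/s2.png

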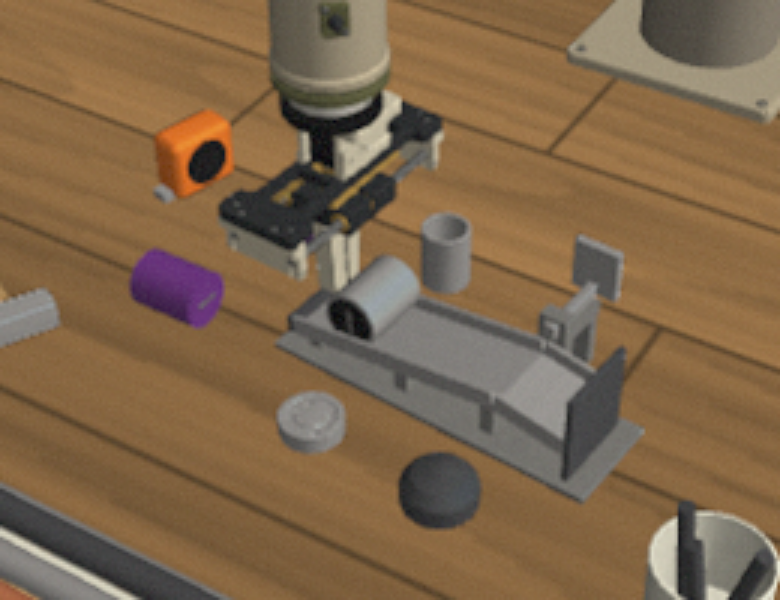

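The offcut, now at about (375,300), is being rolled straight up the gutter by the finger side. I'll continue.

>>> servo_tool(
  increments=[
    {"slide":[3,0,-0.4],"dr":[0,0,0],"jaw":1},
    {"slide":[7,0,-0.8],"dr":[0,0,0],"jaw":1},
    {"slide":[11,0,-1.3],"dr":[0,0,0],"jaw":1},
    {"slide":[15,0,-1.8],"dr":[0,0,0],"jaw":1},
    {"slide":[19,0,-2.3],"dr":[0,0,0],"jaw":1},
    {"slide":[23,0,-2.8],"dr":[0,0,0],"jaw":1},
    {"slide":[27,0,-3.3],"dr":[0,0,0],"jaw":1},
    {"slide":[31,0,-3.8],"dr":[0,0,0],"jaw":1},
    {"slide":[35,0,-4.3],"dr":[0,0,0],"jaw":1},
    {"slide":[39,0,-4.8],"dr":[0,0,0],"jaw":1},
    {"slide":[43,0,-5.3],"dr":[0,0,0],"jaw":1},
    {"slide":[47,0,-5.8],"dr":[0,0,0],"jaw":1},
    {"slide":[51,0,-6.3],"dr":[0,0,0],"jaw":1},
    {"slide":[55,0,-6.8],"dr":[0,0,0],"jaw":1},
    {"slide":[59,0,-7.2],"dr":[0,0,0],"jaw":1},
    {"slide":[63,0,-7.7],"dr":[0,0,0],"jaw":1},
    {"slide":[67,0,-8.2],"dr":[0,0,0],"jaw":1},
    {"slide":[71,0,-8.7],"dr":[0,0,0],"jaw":1},
    {"slide":[74,0,-9.1],"dr":[0,0,0],"jaw":1},
    {"slide":[77,0,-9.4],"dr":[0,0,0],"jaw":1},
  ],
)

```text
t: 6.8
tool_pos: [0.5712, -0.0011, 0.2436]
orientation: [2.311, 2.127, -0.0]
force: [-0.1, -2.0, 0.3]
opening: 0.0003
gripper_force: 0.7
```

```bash
python3 -c "
from h import *
st()
im,d=read_camera('scene');cv2.imwrite('pics/s3.png',cv2.resize(im[130:330,180:440,::-1],(780,600)))"
```

```text
t 6.8 tip [-34.7   0.2  57.6] F [-0.09 -2.01  0.31] op 0.0002868404055085905 q [-0.09  0.19  1.73 -0.    1.22 -0.01] stand axes in tool: [[1.0, 0.0, -0.0], [0.0, -1.0, -0.0], [-0.0, 0.0, -1.0]]
```

View pics/s3.png

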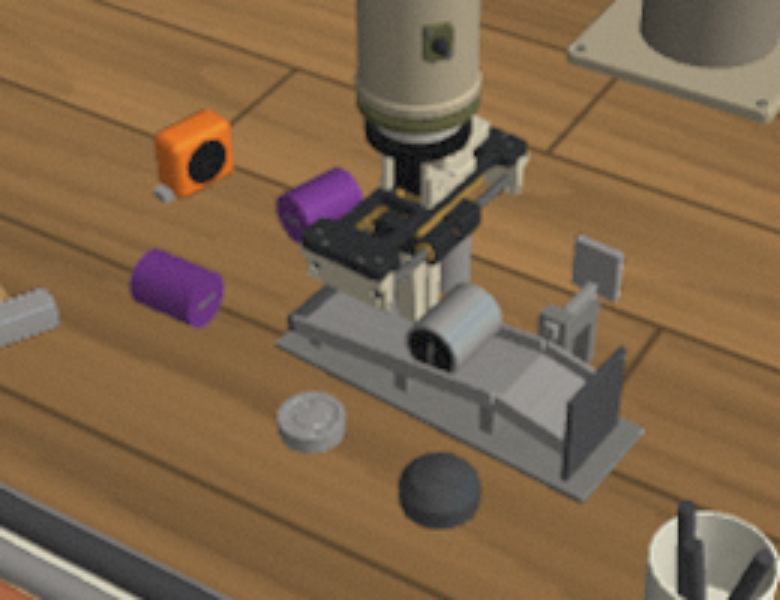

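Still straight at about (455,325), just short of the hump. I'll take it over the hump slowly and follow with the finger to stop any rebound.

>>> servo_tool(
  increments=[
    {"slide":[3,0,-0.4],"dr":[0,0,0],"jaw":1},
    {"slide":[7,0,-0.8],"dr":[0,0,0],"jaw":1},
    {"slide":[11,0,-1.3],"dr":[0,0,0],"jaw":1},
    {"slide":[15,0,-1.8],"dr":[0,0,0],"jaw":1},
    {"slide":[19,0,-2.3],"dr":[0,0,0],"jaw":1},
    {"slide":[23,0,-2.8],"dr":[0,0,0],"jaw":1},
    {"slide":[27,0,-3.3],"dr":[0,0,0],"jaw":1},
    {"slide":[31,0,-3.8],"dr":[0,0,0],"jaw":1},
    {"slide":[35,0,-4.3],"dr":[0,0,0],"jaw":1},
    {"slide":[39,0,-4.6],"dr":[0,0,0],"jaw":1},
    {"slide":[43,0,-4.6],"dr":[0,0,0],"jaw":1},
    {"slide":[47,0,-4.6],"dr":[0,0,0],"jaw":1},
    {"slide":[50,0,-4.6],"dr":[0,0,0],"jaw":1},
    {"slide":[53,0,-4.6],"dr":[0,0,0],"jaw":1},
    {"slide":[56,0,-4.6],"dr":[0,0,0],"jaw":1},
    {"slide":[59,0,-4.6],"dr":[0,0,0],"jaw":1},
    {"slide":[62,0,-4.6],"dr":[0,0,0],"jaw":1},
    {"slide":[65,0,-4.6],"dr":[0,0,0],"jaw":1},
    {"slide":[68,0,-4.6],"dr":[0,0,0],"jaw":1},
    {"slide":[71,0,-4.6],"dr":[0,0,0],"jaw":1},
  ],
)

```text
t: 8.85
tool_pos: [0.577, 0.0697, 0.2481]
orientation: [-2.312, -2.127, 0.0]
force: [-0.6, -0.1, 0.1]
opening: 0.0003
gripper_force: 0.0
```

>>> servo_tool(
  increments=[
    {"slide":[3,0,0],"dr":[0,0,0],"jaw":1},
    {"slide":[6,0,0],"dr":[0,0,0],"jaw":1},
    {"slide":[9,0,0],"dr":[0,0,0],"jaw":1},
    {"slide":[12,0,0],"dr":[0,0,0],"jaw":1},
    {"slide":[15,0,0],"dr":[0,0,0],"jaw":1},
    {"slide":[15,0,0],"dr":[0,0,0],"jaw":1},
    {"slide":[15,0,0],"dr":[0,0,0],"jaw":1},
  ],
)

```text
t: 9.55
tool_pos: [0.5782, 0.0844, 0.2481]
orientation: [2.311, 2.128, -0.0]
force: [-0.1, -0.3, 0.2]
opening: 0.0004
gripper_force: 0.0
```

```bash
python3 -c "
from h import *
st()
im,d=read_camera('scene');cv2.imwrite('pics/s4.png',cv2.resize(im[130:330,180:440,::-1],(780,600)))"
```

```text
t 9.55 tip [51.1  0.2 62.1] F [-0.15 -0.31  0.25] op 0.00042858170963248904 q [ 0.06  0.22  1.69 -0.    1.24  0.14] stand axes in tool: [[1.0, 0.0, -0.0], [0.0, -1.0, 0.0], [-0.0, -0.0, -1.0]]
```

View pics/s4.png

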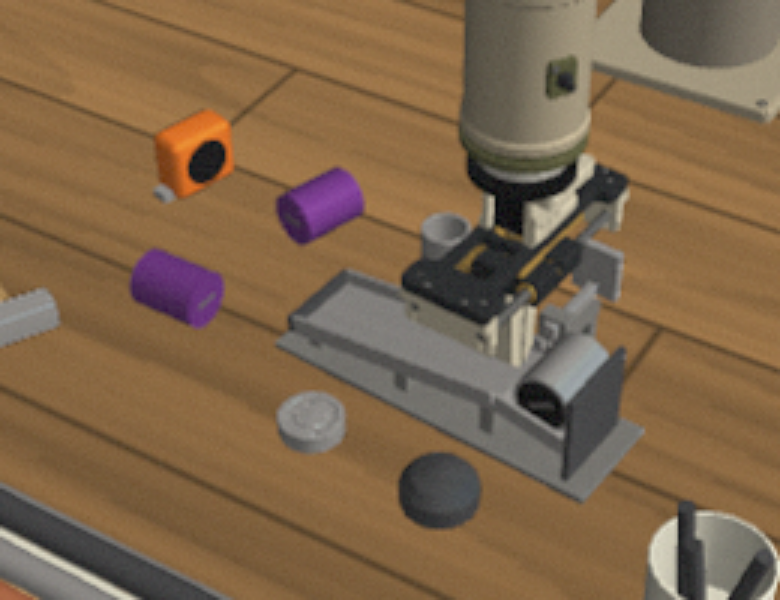

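The offcut is home against the end stop at about (565,380), and the bolt is still drawn. Next I'll retreat upwards, go outside the tab and come down there.

>>> servo_tool(
  increments=[
    {"slide":[-5,0,-10],"dr":[0,0,0],"jaw":1},
    {"slide":[-5,0,-40],"dr":[0,0,0],"jaw":1},
    {"slide":[-5,0,-80],"dr":[0,0,0],"jaw":1},
    {"slide":[0,0,-100],"dr":[0,0,0],"jaw":1},
    {"slide":[11,-30,-100],"dr":[0,0,0],"jaw":1},
    {"slide":[11,-70,-100],"dr":[0,0,0],"jaw":1},
    {"slide":[11,-110,-100],"dr":[0,0,0],"jaw":1},
    {"slide":[11,-140,-100],"dr":[0,0,0],"jaw":1},
    {"slide":[11,-150,-100],"dr":[0,0,0],"jaw":1},
    {"slide":[11,-150,-100],"dr":[0,0,0],"jaw":1},
    {"slide":[11,-150,-100],"dr":[0,0,0],"jaw":1},
    {"slide":[11,-150,-70],"dr":[0,0,0],"jaw":1},
    {"slide":[11,-150,-30],"dr":[0,0,0],"jaw":1},
    {"slide":[11,-150,0],"dr":[0,0,0],"jaw":1},
    {"slide":[11,-150,12],"dr":[0,0,0],"jaw":1},
    {"slide":[11,-150,12],"dr":[0,0,0],"jaw":1},
  ],
)

```text
t: 11.2
tool_pos: [0.4296, 0.1074, 0.2345]
orientation: [-2.311, -2.125, 0.005]
force: [-0.9, 0.2, 0.1]
opening: 0.0006
gripper_force: 0.0
```

```bash
python3 -c "
from h import *
st()
im,d=read_camera('scene');cv2.imwrite('pics/s5.png',cv2.resize(im[130:330,180:440,::-1],(780,600)))"
```

```text
t 11.2 tip [ 61.7 150.3  48.5] F [-0.88  0.19  0.08] op 0.0006167224994009637 q [ 0.13 -0.14  2.09 -0.    1.2   0.21] stand axes in tool: [[1.0, -0.0, -0.001], [-0.0, -1.0, 0.004], [-0.001, -0.004, -1.0]]
```

View pics/s5.png

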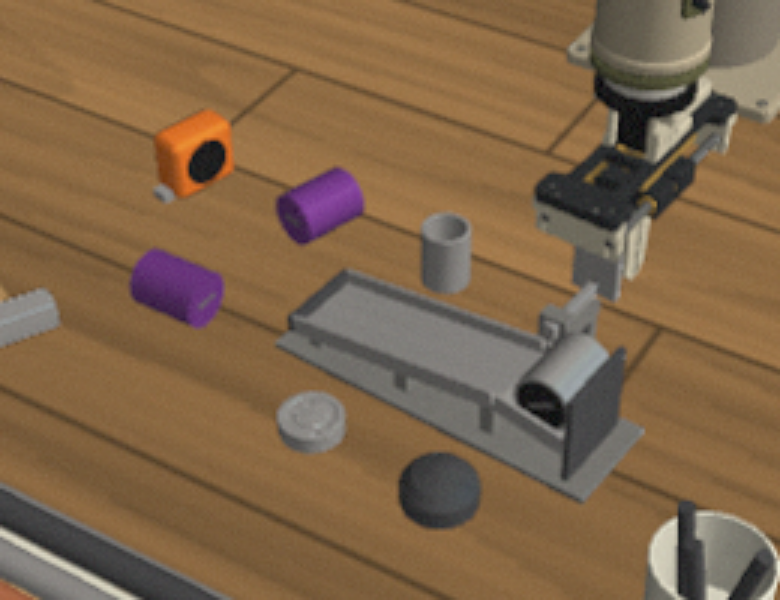

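The offcut hasn't moved, and the finger is outside the tab but too low, with its tip at z 49. I'll raise it above the rail to about z 76 and then push.

>>> servo_tool(
  increments=[
    {"slide":[0,0,-15],"dr":[0,0,0],"jaw":1},
    {"slide":[0,0,-27],"dr":[0,0,0],"jaw":1},
    {"slide":[0,0,-27],"dr":[0,0,0],"jaw":1},
    {"slide":[0,5,-27],"dr":[0,0,0],"jaw":1},
    {"slide":[0,10,-27],"dr":[0,0,0],"jaw":1},
    {"slide":[0,14,-27],"dr":[0,0,0],"jaw":1},
    {"slide":[0,17,-27],"dr":[0,0,0],"jaw":1},
    {"slide":[0,20,-27],"dr":[0,0,0],"jaw":1},
    {"slide":[0,23,-27],"dr":[0,0,0],"jaw":1},
    {"slide":[0,26,-27],"dr":[0,0,0],"jaw":1},
    {"slide":[0,29,-27],"dr":[0,0,0],"jaw":1},
    {"slide":[0,32,-27],"dr":[0,0,0],"jaw":1},
    {"slide":[0,35,-27],"dr":[0,0,0],"jaw":1},
    {"slide":[0,38,-27],"dr":[0,0,0],"jaw":1},
    {"slide":[0,41,-27],"dr":[0,0,0],"jaw":1},
    {"slide":[0,44,-27],"dr":[0,0,0],"jaw":1},
    {"slide":[0,47,-27],"dr":[0,0,0],"jaw":1},
    {"slide":[0,50,-27],"dr":[0,0,0],"jaw":1},
  ],
)

```text
t: 13.05
tool_pos: [0.4797, 0.1036, 0.263]
orientation: [-2.312, -2.127, 0.0]
force: [-1.7, -0.3, -1.1]
opening: 0.0002
gripper_force: 0.8
```

```bash
python3 -c "
from h import *
st()
im,d=read_camera('scene');cv2.imwrite('pics/s6.png',cv2.resize(im[130:330,180:440,::-1],(780,600)))"
```

```text
t 13.05 tip [ 62. 100.  77.] F [-1.75 -0.35 -1.14] op 0.0002459451148263378 q [ 0.11 -0.05  1.94 -0.    1.25  0.19] stand axes in tool: [[1.0, 0.0, -0.0], [0.0, -1.0, 0.0], [-0.0, -0.0, -1.0]]
```

View pics/s6.png

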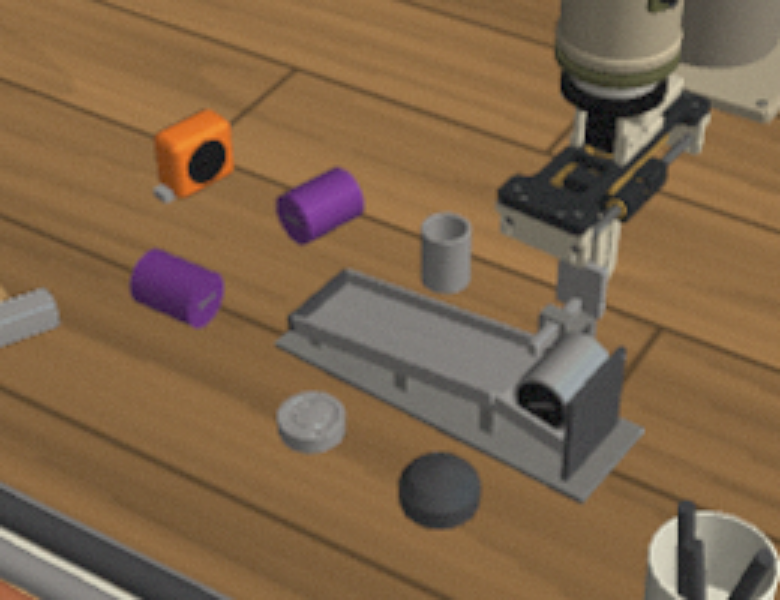

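The bolt tip has come through the guide to about (540,345), and the push force is about 2 N. I'll push on in small steps until it stops.

>>> servo_tool(
  increments=[
    {"slide":[0,2,0],"dr":[0,0,0],"jaw":1},
    {"slide":[0,4,0],"dr":[0,0,0],"jaw":1},
    {"slide":[0,6,0],"dr":[0,0,0],"jaw":1},
    {"slide":[0,8,0],"dr":[0,0,0],"jaw":1},
    {"slide":[0,10,0],"dr":[0,0,0],"jaw":1},
    {"slide":[0,12,0],"dr":[0,0,0],"jaw":1},
    {"slide":[0,14,0],"dr":[0,0,0],"jaw":1},
    {"slide":[0,16,0],"dr":[0,0,0],"jaw":1},
    {"slide":[0,18,0],"dr":[0,0,0],"jaw":1},
  ],
)

```text
t: 14.0
tool_pos: [0.4976, 0.1021, 0.2632]
orientation: [2.312, 2.127, 0.0]
force: [-2.6, -0.3, -0.8]
opening: 0.0003
gripper_force: 0.8
```

>>> servo_tool(
  increments=[
    {"slide":[0,1,0],"dr":[0,0,0],"jaw":1},
    {"slide":[0,2,0],"dr":[0,0,0],"jaw":1},
  ],
)

```text
t: 14.2
tool_pos: [0.4995, 0.1019, 0.2631]
orientation: [-2.312, -2.127, 0.0]
force: [-2.5, -0.4, 0.5]
opening: 0.0002
gripper_force: 0.8
```

Finger centre is now at y 80, with no end stop felt yet.

>>> servo_tool(
  increments=[
    {"slide":[0,1,0],"dr":[0,0,0],"jaw":1},
    {"slide":[0,2,0],"dr":[0,0,0],"jaw":1},
  ],
)

```text
t: 14.4
tool_pos: [0.5015, 0.1018, 0.2632]
orientation: [2.312, 2.127, -0.0]
force: [-2.7, -0.4, -0.7]
opening: 0.0004
gripper_force: 0.8
```

>>> servo_tool(
  increments=[
    {"slide":[0,1,0],"dr":[0,0,0],"jaw":1},
    {"slide":[0,2,0],"dr":[0,0,0],"jaw":1},
  ],
)

```text
t: 14.6
tool_pos: [0.5031, 0.1016, 0.2631]
orientation: [-2.311, -2.127, 0.002]
force: [-8.8, -0.7, 6.4]
opening: 0.0007
gripper_force: 4.6
```

>>> servo_tool(
  increments=[
    {"slide":[0,1,0],"dr":[0,0,0],"jaw":1},
    {"slide":[0,1,0],"dr":[0,0,0],"jaw":1},
    {"slide":[0,1,0],"dr":[0,0,0],"jaw":1},
  ],
)

```text
t: 14.9
tool_pos: [0.5035, 0.1017, 0.263]
orientation: [-2.31, -2.126, 0.004]
force: [-10.8, 0.2, 8.1]
opening: 0.0001
gripper_force: 5.8
```

>>> servo_tool(
  increments=[
    {"slide":[0,-5,0],"dr":[0,0,0],"jaw":1},
    {"slide":[0,-20,0],"dr":[0,0,0],"jaw":1},
    {"slide":[0,-40,0],"dr":[0,0,0],"jaw":1},
    {"slide":[0,-50,-20],"dr":[0,0,0],"jaw":1},
    {"slide":[0,-50,-60],"dr":[0,0,0],"jaw":1},
    {"slide":[0,-50,-90],"dr":[0,0,0],"jaw":1},
    {"slide":[0,-50,-90],"dr":[0,0,0],"jaw":1},
  ],
)

```text
t: 15.6
tool_pos: [0.4562, 0.106, 0.3587]
orientation: [2.307, 2.124, 0.013]
force: [-0.3, 0.3, 0.8]
opening: 0.0004
gripper_force: 0.0
```

```bash
python3 -c "
from h import *
st()
im,d=read_camera('scene');cv2.imwrite('pics/s7.png',cv2.resize(im[130:330,180:440,::-1],(780,600)))
P=cloud('scene',d)[195:300,260:400].reshape(-1,3);q=np.array([S(p) for p in P])
t=q[(abs(q[:,0]-62)<25)&(q[:,2]>90)&(q[:,2]<112)&(q[:,1]>40)&(q[:,1]<125)];print('tab',len(t),t.mean(0),np.percentile(t,[5,95],axis=0))
"
```

```text
t 15.6 tip [ 62.5 123.6 172.7] F [-0.34  0.28  0.83] op 0.00040683297020653077 q [ 0.12 -0.21  1.91  0.    1.44  0.2 ] stand axes in tool: [[1.0, 0.0, 0.002], [0.0, -1.0, -0.01], [0.002, 0.01, -1.0]]
tab 136 [ 64.61617647  54.77720588 101.27647059] [[ 45.725  51.675  91.55 ]
 [ 82.6    60.45  108.7  ]]
```

View pics/s7.png

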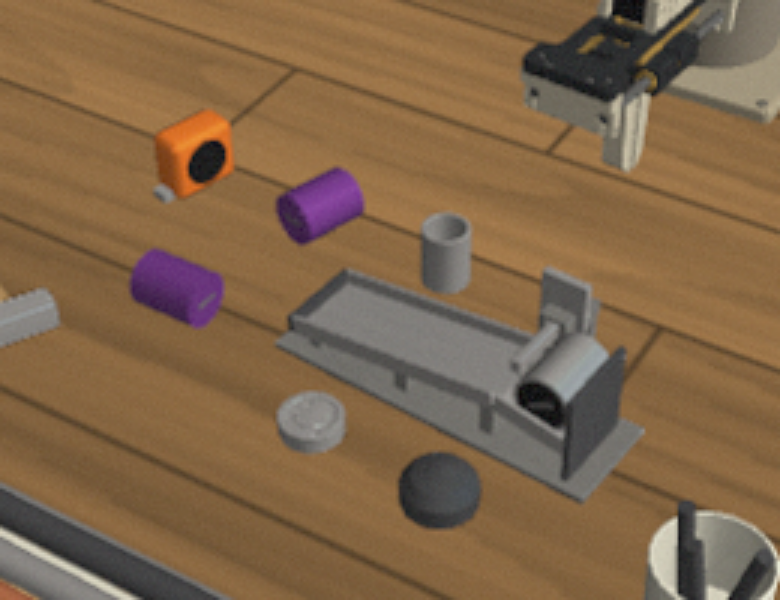

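The bolt lies across the gutter behind the offcut, with its tip at about (518,360). The tab spans y 52 to 60 as it should at home, the offcut is against the end stop, and the robot is clear.

```bash
python3 -c "
from plant import *
print(close_job())"
```

```text
the job is handed in; nothing more can be done
None
```

The offcut rests in the dip against the end stop, the bolt is pushed home behind it, and the job was handed in at about 16 s; `close_job` returned no verdict.

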